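Seat the pitch comb leaf in the winch screw's thread

ROBOT

A 7-joint arm with a two-finger parallel gripper is mounted at the origin on the work surface. World frame = base frame: x ahead of the robot, y to its left, z up, the work surface at z = 0. Lengths are in mm, angles in rad, forces in N, time in s.
With the tool pointing down it reaches from about 400 to 850 mm from the base axis. Payload 10.4 kg.
Tool frame: the origin (TCP) lies between the finger pads; the fingertips stand 14 mm ahead of it and the grasp point (between the pads) lies 5 mm behind it; z points along the fingers, y is the line along which they close (so a half turn about z gives the same grasp; the last joint's range is limited). The gripper opens to 87 mm and grips with 3 to 60 N. Pads are 19 mm wide; open, the fingers measure 117 mm over their backs; the gripper's body (75 mm by 190 mm) begins 51 mm behind the grasp point.
Start: joints at [1.262, 0.332, -0.065, 1.46, 0.022, 1.35, -0.088], TCP at [176.224, -599.663, 236.576] pointing down, gripper open.
Joint ranges: [-2.6, 2.6], [-0.5, 2.12], [-1.47, 1.34], [0.16, 2.42], [-1.27, 4.41], [0.06, 2.06], [-2.6, 2.6]. Speed limits (rad/s): [2.22, 2.22, 2.79, 2.79, 3.14, 3.14, 3.14].

INTERFACE

Orientations are given as a rotation vector (axis times angle).
In Python, from plant import robot, eyes gives the robot as it stands. The module is installed in compiled form; this text tells all that it offers.
- The arm moves only by the tool move_arm, never from a script. Its argument "deltas" is a list of rows, each a list of 3 entries, a list of its own where there are three numbers: the shift along the tool's x, y, z in m, then the turn, a rotation vector about the tool's x, y, z in degrees, then the finger opening in m, from 0 to 0.087. In form: [[[x, y, z], [rx, ry, rz], gripper], ...]. A call has exactly 8 rows; each row is the pose to reach, as a shift and turn from the pose commanded when the call began, along the tool's axes at that moment; what a row does not reach only later rows make up. A row lasts 1/8 s, in which the tool goes at most 62.5 mm and 10.7 degrees, less where a joint would pass 70% of its speed; a pose out of reach is approached as far as the arm can. A call with a gripper value outside its range is refused whole. The fingers move at their own pace and stop on an object; "squeeze" is the grip in N (left out, the last holds). Time passes only in rows, so rows that repeat a pose let the fingers close, or fill a call up. It gives the time, the measured TCP pose, the force, the opening and the grip force at its end, in the units of the state.
- robot.get_state(): the state, without advancing time (a new reading comes with each control period).
- eyes.grab_frame(name): name is "scene" or "top"; returns a dict with "color" (420x560x3 uint8, blue, green, red), "camera_matrix" (3x3 intrinsics, pixels), "dist_coeffs" ([k1, k2, p1, p2, k3] as OpenCV has them; the pictures are not rectified), "rvec" (rotation vector, rad) and "tvec" (3), from world to camera coordinates, as OpenCV has them. Camera axes: x right, y down, z forward; pixel columns grow to the right and rows downward; lengths in mm; the calibration is good to about 2 mm. A picture is of the moment at which its call begins. There is no depth.
- robot.close_job(): hands the job in; it is judged then, once.
The state is a dict: "time_s": time; "joint_pos": joint angles; "dq": joint speeds; "joint_torque": joint torques, N m; "eef_pos": TCP position; "orientation": TCP orientation; "force": force on the tool from outside, world axes, zero at the start; "ft_torque": the same for the moment, N m; "opening": finger opening in mm; "grasp_force": force on a finger pad.
Only numpy, scipy, OpenCV 4.12 (cv2) and the standard library are available. Lean on these libraries where they do the work, as an engineer would, in place of code of your own. Each camera call takes 0.05 s, during which the arm holds its last target. There are 200 camera calls.

TASK

Take the coarse-toothed comb leaf (four teeth; not the finer six-toothed one) by its grip block, lay it flat on the ledge of the inspection stand and slide it gently into the thread of the screw, near the middle of the thread, feeling along the thread until all four teeth drop fully home and the leaf's straight edge meets the crests. Let go of it, then check that it sits flat by pressing lightly on top of its grip block (about 5 to 10 N), and leave it seated there. Never press it against the stand or screw with more than 20 N, and do not disturb the finer leaf or the two amber vials.

Things in the scene. Friction and masses are not known exactly. Their poses are not given: they have to be found in the camera images.
- stand: Grey inspection stand, fixed, 155 x 220 mm. Origin: on the bench under the middle of the screw. y runs along the screw, x points square from the ledge to the screw, z up. End blocks at y = +-94 mm (18 mm thick, x = -16 to 36) reach 58 mm above the bench. When the leaf is home, comb_teeth is at x = -13, z = 33, y within +-30 mm here, and the leaf's x is along this x; on the crests it is at x = -18.
- stand_axis (a point): Middle of the clamped steel screw, on its level axis 33 mm above the stand's origin. Crest radius 18 mm, root 13 mm, pitch 12 mm; crests 4 mm wide, grooves 8 mm wide at the mouth and 6 mm at the root; thread 114 mm long. Its cradle yields on rubber along the stand's x only: 4 N per mm, 4 mm at most. Where the grooves lie along y differs each time and is not given by this point: look or feel.
- stand_ledge (a point): Middle of the ledge, the stand's flat level steel face, 30 mm above the bench, 200 mm long (y) and 74 mm deep (stand x = -95 to -21 mm). The leaf lies and slides on it. It gives downwards on springs, 8 N per mm, 4 mm at most.
- comb_grip (a point): Centre of the black upright grip block of the loose coarse comb leaf (84 to 156 g), 28 mm above the leaf's underside. Block: 12 mm wide (y), 30 mm long (x), 6 to 42 mm above the underside. Steel plate 6 mm thick, 35 (x) by 54 mm (y); its straight edge is 19 mm ahead (+x), its back 16 mm behind. x points to the teeth, z up. Starts flat on the bench, teeth roughly away from the robot.
- comb_teeth (a point): Middle of the line of tooth tips of the coarse leaf, half-way up its plate: 24 mm ahead (+x) of comb_grip and 25 mm below it. Four teeth, 5 mm long, 5 mm wide, 12 mm apart, at leaf y = -18, -6, 6, 18 mm. Axes as the leaf's.
- fine_comb_grip (a point): The same point of the finer leaf, alike in all but its teeth: six teeth, 3 mm wide and 8 mm apart, which do not fit this screw. To be left alone. The two leaves swap places at random.
- vial2_mid (a point): Centre of the other amber vial, of the same size, beyond the leaves. Leave alone.
- vial_mid (a point): Centre of a small amber vial, 30 mm across and 55 mm tall, near the robot. Leave alone.
Not all that is in view belongs to the job. Leave any green look-alike of the part that bears comb_grip alone.

How it is judged:
By the outcome, as a careful person would: the job done as asked, in the order asked, and still so for the second after the job is handed in, with the robot touching nothing.
It also fails if it takes over 67 s, if anything falls off the work surface, if the arm or the gripper's body presses on something with over 40 N, if the wrist force passes 120 N, or if a joint passes its speed limit or range.

## Working session

There is one attempt and no reset: what is moved stays moved. The work goes in short steps, Python scripts to look and compute and a tool call to move; the robot and the scene stay as the last step left them, time stands still between calls to the robot, and variables do not carry over. Pictures are saved under pics/ and viewed, at most 10 in all, crops included, and the job is handed in when it is done.

Besides the shell and the picture viewer there is one more tool, called as name(argument=value, ...) on one line, values as JSON. move_arm: Moves the arm, as the interface text tells. Its arguments: {"type":"object","properties":{"deltas":{"type":"array","items":{"type":"array"}},"squeeze":{"type":"number"}},"required":["deltas"]}

```bash
mkdir -p pics
cat > h.py <<'E'
import numpy as np, cv2, pickle
from plant import robot, eyes
def grab(n,save=None):
    f=eyes.grab_frame(n)
    f={k:np.array(v) for k,v in f.items()}
    if save: cv2.imwrite('pics/%s.png'%save,f['color']); pickle.dump(f,open('pics/%s.pkl'%save,'wb'))
    return f
def load(s): return pickle.load(open('pics/%s.pkl'%s,'rb'))
def ray(f,px):
    p=cv2.undistortPoints(np.array(px,float).reshape(-1,1,2),f['camera_matrix'],f['dist_coeffs']).reshape(-1,2)
    R=cv2.Rodrigues(f['rvec'].astype(float))[0]; c=-R.T@f['tvec'].reshape(3)
    d=np.c_[p,np.ones(len(p))]@R; return c,d/np.linalg.norm(d,axis=1)[:,None]
def onz(f,px,z):
    c,d=ray(f,px); return c+d*((z-c[2])/d[:,2])[:,None]
def proj(f,P):
    return cv2.projectPoints(np.array(P,float).reshape(-1,1,3),f['rvec'].astype(float),f['tvec'].astype(float),f['camera_matrix'],f['dist_coeffs'])[0].reshape(-1,2)
def tri(f1,p1,f2,p2):
    c1,d1=ray(f1,[p1]);c2,d2=ray(f2,[p2]);d1=d1[0];d2=d2[0]
    s=np.linalg.lstsq(np.c_[d1,-d2],c2-c1,rcond=None)[0]
    a=c1+s[0]*d1;b=c2+s[1]*d2; return (a+b)/2,np.linalg.norm(a-b)
E
python3 - <<'E'
from h import *
for n in('scene','top'):
    f=grab(n,n+'0'); R=cv2.Rodrigues(f['rvec'].astype(float))[0]; print(n,-R.T@f['tvec'].reshape(3),R[2],f['camera_matrix'][0,0])
print(robot.get_state())
E
```

```text
scene [ 999.91454763 -557.76920476  526.95289609] [-0.55482251  0.61929354 -0.55556052] 531.0583674188535
top [435.19570545 -31.54842277 742.12787649] [ 0.14375704 -0.02919496 -0.98918227] 433.95595955982793
{'time_s': 0.1, 'joint_pos': array([ 1.26237377,  0.33281182, -0.0647224 ,  1.46084405,  0.02160173,
        1.34989184, -0.08845415]), 'dq': array([ 0.00064538, -0.00246685, -0.00128175, -0.0019296 ,  0.00042513,
        0.00109489, -0.00087432]), 'joint_torque': array([ 7.29200419e-04, -6.24546933e+01,  2.41830829e-02, -3.90724039e+01,
       -6.16046414e-02,  3.64149653e-02,  2.67206042e-05]), 'eef_pos': array([ 176.13620611, -599.33228786,  235.83791844]), 'orientation': array([-3.10832072e+00, -4.47400116e-01,  3.59796444e-04]), 'force': array([ 0.82576146,  0.44576131, -0.19669519]), 'ft_torque': array([ 0.03518834, -0.03995198,  0.01654986]), 'grasp_force': 0.0, 'opening': 86.99618270019003}
```

View pics/top0.png

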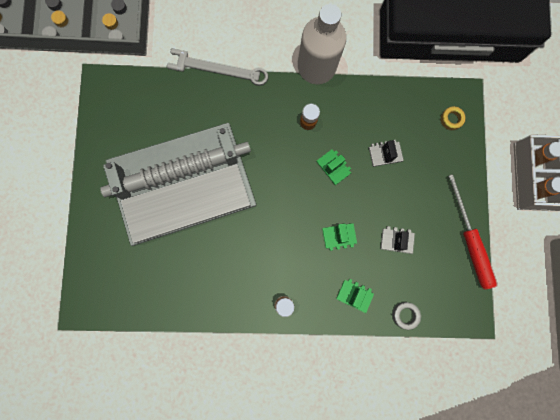

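View pics/scene0.png

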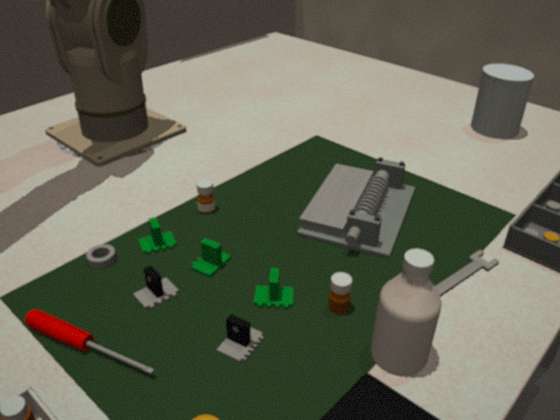

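Run:
```python
from h import *
t=load('top0')['color'];s=load('scene0')['color']
def c(im,x,y,w,h,k): return cv2.resize(im[y:y+h,x:x+w],None,fx=k,fy=k,interpolation=cv2.INTER_CUBIC)
a=np.hstack([c(t,362,130,50,38,8),c(t,375,221,50,38,8)])
b=np.hstack([c(s,212,310,57,42,7)[:290,:399],c(s,127,262,57,42,7)[:290,:399]])
b=np.pad(b,((0,0),(0,2),(0,0)))
cv2.imwrite('pics/leaves.png',np.vstack([a,b]))
cv2.imwrite('pics/stand.png',c(t,96,118,165,130,4)[:520,:660])
```

```text
(no output)
```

View pics/leaves.png

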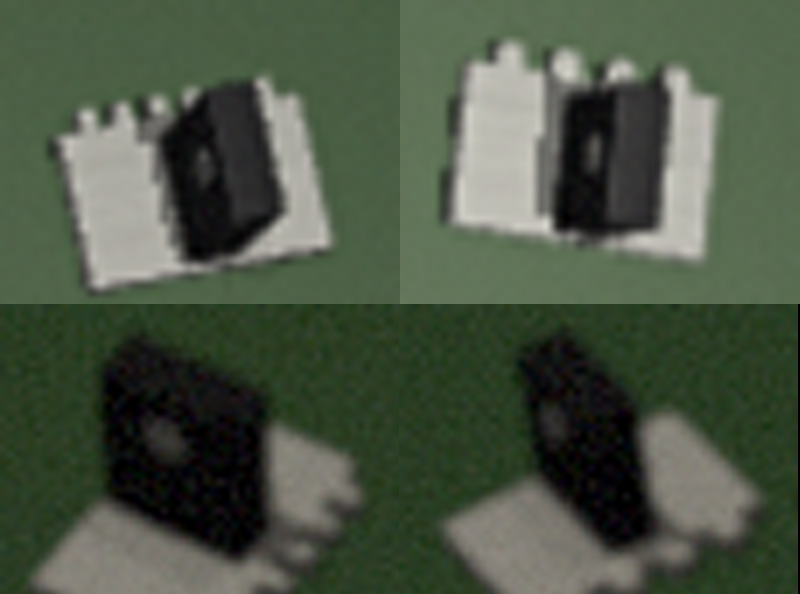

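View pics/stand.png

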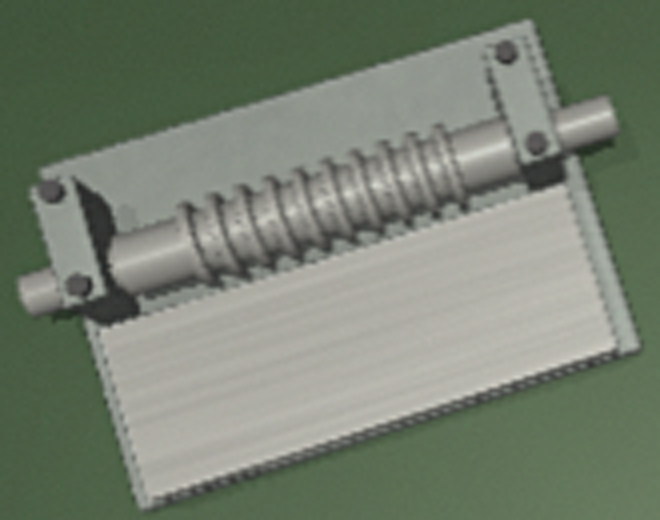

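The coarse four-toothed leaf is the one at top-view pixel (398,240). The fine one is at (386,152). The stand sits at about (180,185), with its ledge towards the robot. I'll measure these now.

```bash
cat >> h.py <<'E'
def edge(im,p,q,w=3.0,n=40):
    "refine straight edge p-q by max gradient; returns two refined points (line)"
    g=cv2.GaussianBlur(im.astype(np.float32).sum(2),(0,0),0.6)
    p=np.array(p,float);q=np.array(q,float);u=(q-p)/np.linalg.norm(q-p);m=np.array([-u[1],u[0]])
    s=np.linspace(.1,.9,n);o=np.arange(-w,w+.01,.2)
    P=p+(q-p)*s[:,None]; X=P[:,None]+o[None,:,None]*m
    v=cv2.remap(g,X[...,0].astype(np.float32),X[...,1].astype(np.float32),cv2.INTER_LINEAR)
    d=np.abs(np.gradient(v,axis=1)); 
    pk=o[d.argmax(1)]
    k=np.abs(pk-np.median(pk))<1
    c=np.polyfit(s[k],pk[k],1)
    return [p+m*np.polyval(c,0),q+m*np.polyval(c,1)]
def isect(a,b):
    A=np.c_[a[1]-a[0],-(b[1]-b[0])]; t=np.linalg.solve(A,b[0]-a[0]); return a[0]+t[0]*(a[1]-a[0])
def quad(im,c,w=3.0):
    L=[edge(im,c[i],c[(i+1)%4],w) for i in range(4)]
    return np.array([isect(L[i-1],L[i]) for i in range(4)])
E
python3 - <<'E'
from h import *
t=load('top0');s=load('scene0')
T=lambda x,y:(375+(x-400)/8-.5+.06,221+y/8-.44)
S=lambda x,y:(127+(x-400)/7-.43,262+(y-304)/7-.43)
print('block corners')
for a,b in[((605,232),(565,330)),((615,88),(632,400)),((660,228),(520,365))]: print(tri(t,T(*a),s,S(*b)))
pl=[T(450,222),T(705,260),T(718,95),T(465,65)]
L=edge(t['color'],T(450,222),T(555,238),2),edge(t['color'],T(670,252),T(705,260),2),edge(t['color'],T(705,260),T(718,95),2),edge(t['color'],T(450,222),T(465,65),2)
back=[L[0][0],L[1][1]]
bl,br=isect(back,L[3]),isect(back,L[2])
W=onz(t,[bl,br,*L[2],*L[3]],6); print(W.round(1)); 
d=W[0]-W[1];print('back len',np.linalg.norm(d))
for v in (W[3]-W[2],W[5]-W[4],np.array([d[1],-d[0]])): print('yaw',np.degrees(np.arctan2(v[1],v[0])))
q=[T(605,232),T(615,88),T(668,82),T(660,228)]
B=onz(t,q,42);print('top',B.round(1),B.mean(0))
Q=lambda x,y:(96+x/4-.375,118+y/4-.375)
c=[Q(100,325),Q(570,190),Q(615,350),Q(145,500)]
r=quad(t['color'],c);print((r-c).round(1)); 
W=onz(t,r,30);print('ledge',W.round(1),[np.linalg.norm(W[i]-W[(i+1)%4]) for i in range(4)])
print(W.mean(0));
v=W[0]-W[1];print('along y',np.degrees(np.arctan2(v[1],v[0])))
v=W[3]-W[2];print('along y',np.degrees(np.arctan2(v[1],v[0])))
bolts=[Q(50,190),Q(78,285),Q(505,52),Q(537,143)]
print('bolts',onz(t,bolts,60).round(1))
print('scene proj of ledge', proj(s,W).round(0))
x0=s['color'][140:260,285:425];cv2.imwrite('pics/st_s.png',cv2.resize(x0,None,fx=5,fy=5,interpolation=cv2.INTER_CUBIC))
E
```

```text
block corners
(array([ 480.96694342, -253.06805525,   40.81859838]), np.float64(1.1453596293198545))
(array([ 509.60932673, -256.41739208,   41.37751693]), np.float64(1.184935488643353))
(array([ 482.05383291, -264.87951745,   39.53020961]), np.float64(0.7719552559019173))
[[ 484.4 -231.8    6. ]
 [ 477.3 -285.1    6. ]
 [ 477.5 -285.1    6. ]
 [ 512.9 -289.     6. ]
 [ 484.1 -231.8    6. ]
 [ 517.8 -235.6    6. ]]
back len 53.7263701177747
yaw -6.226167491513775
yaw -6.509053128675637
yaw -7.558961370264044
top [[ 480.5 -253.2   42. ]
 [ 509.9 -255.7   42. ]
 [ 511.4 -266.6   42. ]
 [ 481.7 -264.4   42. ]] [ 495.88546128 -259.97419476   42.        ]
[[-3.1  0.8]
 [-1.6 -1.3]
 [ 0.3 -0.6]
 [-2.2  0.9]]
ledge [[551.  209.5  30. ]
 [617.8  17.6  30. ]
 [549.3  -6.6  30. ]
 [479.6 184.8  30. ]] [np.float64(203.16185664743563), np.float64(72.6668980810641), np.float64(203.75106682726542), np.float64(75.47724273520593)]
[549.43001136 101.33875193  30.        ]
along y 109.19829911960984
along y 109.98886179160426
bolts [[601.1 218.1  60. ]
 [563.2 204.3  60. ]
 [664.6  41.3  60. ]
 [627.   26.9  60. ]]
scene proj of ledge [[375. 170.]
 [342. 228.]
 [300. 218.]
 [337. 162.]]
```

View pics/st_s.png

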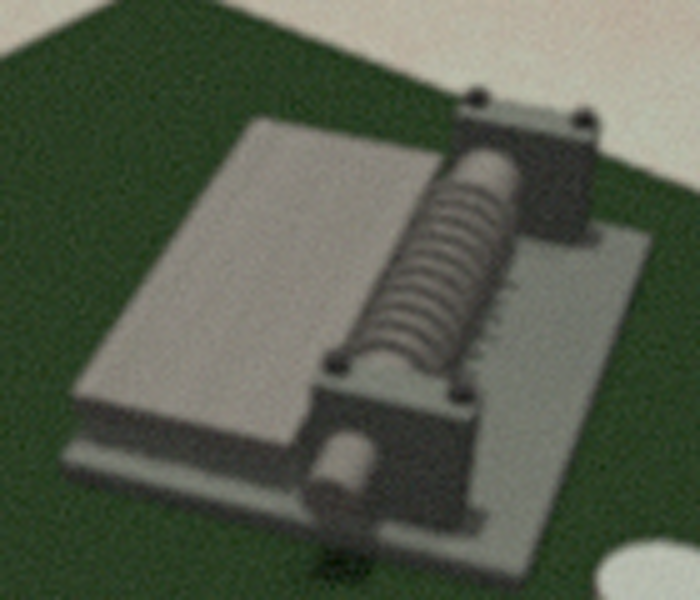

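```bash
cat >> h.py <<'E'
from scipy.spatial.transform import Rotation as Ro
def to(pos,yaw,cmd=None,rv=None):
    "tool-frame delta (m, deg) from pose cmd to tool-down pose at pos with tool x at yaw deg"
    s=robot.get_state()
    if cmd is None: cmd=s['eef_pos']
    R=Ro.from_rotvec(s['orientation'] if rv is None else rv)
    a=np.radians(yaw);G=Ro.from_matrix(np.array([[np.cos(a),np.sin(a),0],[np.sin(a),-np.cos(a),0],[0,0,-1.]]))
    d=R.inv().apply(np.array(pos)-cmd); print('delta mm',d.round(2),'turn',np.degrees((R.inv()*G).as_rotvec()).round(2))
O=np.array([604.6,119.3,0]);YAW=19.8
def st(x,y,z):
    a=np.radians(YAW);c,s=np.cos(a),np.sin(a); return O+np.array([c*x-s*y,s*x+c*y,z])
E
python3 - <<'E'
from h import *
t=load('top0');g=t['color'].astype(np.float32).sum(2)
ys=np.arange(-66,66.1,.5)
for x in(-17.5,-16.5,-15.5,-14.5,-13.5):
    p=proj(t,[st(x,y,33) for y in ys]).astype(np.float32)
    v=cv2.remap(g,p[:,:1].copy(),p[:,1:].copy(),cv2.INTER_CUBIC).ravel()
    k=np.abs(ys)<45; w=v[k]-np.polyval(np.polyfit(ys[k],v[k],2),ys[k])
    F=(w*np.exp(2j*np.pi*ys[k]/12)).sum()/k.sum(); print(x,'amp',abs(F).round(1),'bright y mod 12',(np.angle(F)/2/np.pi*12).round(2))
    print(v[np.abs(ys)<24.1][::2].round().astype(int))
to([496.3,-260.1,236.6],-6.3,[176.2,-599.7,236.6])
E
```

```text
-17.5 amp 54.2 bright y mod 12 -4.35
[282 215 185 207 246 299 348 391 416 444 436 383 294 214 186 208 249 321
 378 423 428 400 331 241 189 198 209 236 281 347 404 412 379 342 292 231
 191 197 196 221 278 360 415 422 398 363 299 216 172]
-16.5 amp 24.3 bright y mod 12 -4.42
[264 230 222 221 218 228 251 290 327 370 369 340 278 226 219 225 228 249
 284 329 353 357 298 223 191 210 230 245 254 281 316 329 303 271 225 198
 190 215 234 246 257 300 349 363 332 291 235 194 185]
-15.5 amp 10.2 bright y mod 12 4.23
[231 242 265 267 249 232 216 216 232 263 269 253 240 241 268 268 250 231
 221 233 260 277 248 206 198 221 248 264 253 235 231 246 246 227 202 189
 189 220 252 265 256 251 260 270 257 228 197 186 192]
-14.5 amp 24.2 bright y mod 12 3.51
[206 247 286 298 279 251 224 207 200 199 192 191 202 245 291 305 288 260
 225 201 200 213 210 201 207 243 280 298 284 249 209 197 208 217 211 190
 181 221 271 298 294 266 235 218 217 206 180 168 182]
-13.5 amp 31.5 bright y mod 12 3.5
[195 252 306 329 302 257 216 198 198 196 187 175 190 249 311 330 317 281
 239 205 192 194 197 193 206 252 305 325 315 277 226 196 201 213 214 195
 184 226 291 326 328 297 257 219 201 198 191 173 177]
delta mm [ 4.0288e+02 -2.3554e+02  2.8000e-01] turn [-7.000e-02  2.000e-02  2.268e+01]
```

Run:
```python
from h import *
t=load('top0')
# rectified stand-frame patch at z=33: 8 px per mm, y -45..45 -> columns (left=+y), x -26..22
k=8;C,Rr=np.meshgrid(np.arange(0,90*k),np.arange(0,56*k))
y=45-C/k;x=24-Rr/k
P=O+np.stack([np.cos(np.radians(YAW))*x-np.sin(np.radians(YAW))*y,np.sin(np.radians(YAW))*x+np.cos(np.radians(YAW))*y,33+0*x],-1)
p=proj(t,P.reshape(-1,3)).reshape(x.shape+(2,)).astype(np.float32)
im=cv2.remap(t['color'],p,None,cv2.INTER_CUBIC)
im=np.clip(im.astype(float)*1.4,0,255).astype(np.uint8)
for yy in range(-42,43,6): cv2.line(im,(int((45-yy)*k),440),(int((45-yy)*k),447 if yy else 400),(0,0,255),1)
for xx in(-13,-18,-21): cv2.line(im,(0,int((24-xx)*k)),(30,int((24-xx)*k)),(0,255,255),1)
cv2.imwrite('pics/rect.png',im)
```

```text
(no output)
```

View pics/rect.png

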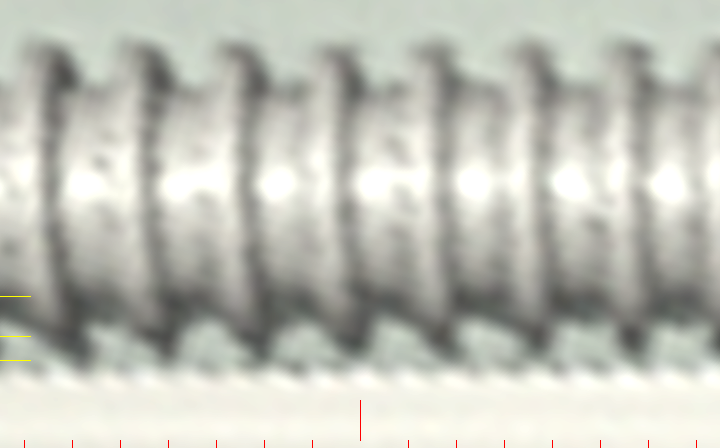

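move_arm(deltas=[[[0.05,-0.029,0],[0,0,3],0.06],[[0.1,-0.058,0],[0,0,6],0.06],[[0.15,-0.088,0],[0,0,9],0.06],[[0.2,-0.117,0],[0,0,12],0.06],[[0.25,-0.146,0],[0,0,15],0.06],[[0.3,-0.175,0],[0,0,18],0.06],[[0.35,-0.205,0],[0,0,21],0.06],[[0.403,-0.2355,0],[0,0,22.7],0.06]])

```text
time_s: 1.1
eef_pos: [497.2, -258.8, 236.4]
orientation: [3.136, -0.176, -0.0]
force: [0.6, -1.3, 0.1]
opening: 59.9
grasp_force: 0.0
```

Crest tips on the ledge side show at columns ≈72, 165, 258, 352, 440, 538 and 632, so crests sit at y ≈ 1.1 mod 12. The leaf should therefore go home at y ≈ +1. The ledge edge at row 370 suggests my stand origin is about 1.2 mm too far in +x. Next I descend to grasp.

move_arm(deltas=[[[0,0,0.04],[0,0,0],0.05],[[0,0,0.085],[0,0,0],0.05],[[0,0,0.13],[0,0,0],0.05],[[0,0,0.165],[0,0,0],0.05],[[0,0,0.19],[0,0,0],0.05],[[0,0,0.203],[0,0,0],0.05],[[0,0,0.2095],[0,0,0],0.05],[[0,0,0.2095],[0,0,0],0.05]], squeeze=25)

```text
time_s: 2.1
eef_pos: [496.7, -260.2, 27.4]
orientation: [3.137, -0.173, 0.001]
force: [-0.1, -0.7, -0.9]
opening: 49.9
grasp_force: 0.0
```

Run:
```python
from h import *
print(robot.get_state()['eef_pos'])
t=grab('top','t1');s=grab('scene','s1')
a=cv2.resize(t['color'][200:280,345:445],None,fx=4,fy=4,interpolation=2);b=cv2.resize(s['color'][220:320,100:200],None,fx=3.2,fy=3.2,interpolation=2)
cv2.imwrite('pics/g1.png',np.hstack([a,b]))
```

```text
[ 496.71507045 -260.23024507   27.38739965]
```

View pics/g1.png

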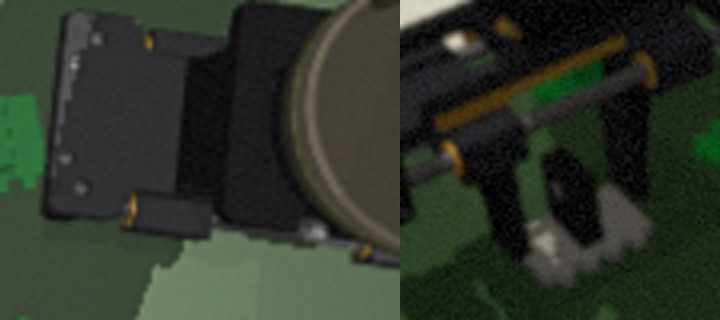

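The block stands centred between the fingers (scene crop at right), so I close.

move_arm(deltas=[[[0,0,0],[0,0,0],0.005],[[0,0,0],[0,0,0],0.005],[[0,0,0],[0,0,0],0.005],[[0,0,0],[0,0,0],0.005],[[0,0,0],[0,0,0],0.005],[[0,0,0],[0,0,0],0.005],[[0,0,0],[0,0,0],0.005],[[0,0,0],[0,0,0],0.005]], squeeze=25)

```text
time_s: 3.2
eef_pos: [496.5, -260.0, 27.1]
orientation: [3.137, -0.173, 0.0]
force: [-0.0, 0.0, 1.1]
opening: 11.8
grasp_force: 25.0
```

```bash
sed -i 's/^O=.*/O=np.array([603.5,118.9,0]);YAW=19.8/' h.py
python3 - <<'E'
from h import *
print(st(-52,1,100)); a=np.radians(-6.3/2)
to(st(-52,1,107),19.8,[496.3,-260.1,27.1],[np.pi*np.cos(a),np.pi*np.sin(a),0])
E
```

```text
[554.23546209 102.22650892 100.        ]
delta mm [  17.83 -366.5   -79.9 ] turn [  0.    0.  -26.1]
```

move_arm(deltas=[[[0,0,-0.004],[0,0,0],0.005],[[0,0,-0.012],[0,0,0],0.005],[[0,0,-0.025],[0,0,0],0.005],[[0,0,-0.042],[0,0,0],0.005],[[0,0,-0.06],[0,0,0],0.005],[[0,0,-0.075],[0,0,0],0.005],[[0,0,-0.08],[0,0,0],0.005],[[0,0,-0.08],[0,0,0],0.005]])

```text
time_s: 4.2
eef_pos: [496.5, -260.1, 107.2]
orientation: [3.137, -0.173, 0.0]
force: [0.7, -0.4, -2.5]
opening: 11.6
grasp_force: 25.0
```

move_arm(deltas=[[[0.001,-0.02,0],[0,0,-2],0.005],[[0.003,-0.06,0],[0,0,-6],0.005],[[0.006,-0.115,0],[0,0,-10],0.005],[[0.009,-0.175,0],[0,0,-14],0.005],[[0.012,-0.235,0],[0,0,-18],0.005],[[0.015,-0.295,0],[0,0,-22],0.005],[[0.0165,-0.345,0],[0,0,-25],0.005],[[0.0178,-0.3665,0],[0,0,-26.1],0.005]])

```text
time_s: 5.2
eef_pos: [553.4, 107.2, 106.7]
orientation: [-3.091, -0.551, 0.001]
force: [0.0, -0.0, -1.3]
opening: 12.1
grasp_force: 25.0
```

move_arm(deltas=[[[0,0,0],[0,0,0],0.005],[[0,0,0.01],[0,0,0],0.005],[[0,0,0.02],[0,0,0],0.005],[[0,0,0.03],[0,0,0],0.005],[[0,0,0.038],[0,0,0],0.005],[[0,0,0.043],[0,0,0],0.005],[[0,0,0.046],[0,0,0],0.005],[[0,0,0.046],[0,0,0],0.005]])

```text
time_s: 6.2
eef_pos: [554.6, 102.2, 61.0]
orientation: [-3.095, -0.54, 0.0]
force: [-0.3, 0.0, -1.6]
opening: 11.7
grasp_force: 25.0
```

Run:
```python
from h import *
s=robot.get_state();print(s['eef_pos'],s['force'],st(-52,1,61))
t=grab('top','t2');s=grab('scene','s2')
a=cv2.resize(t['color'][130:230,120:220],None,fx=4,fy=4,interpolation=2);b=cv2.resize(s['color'][140:240,290:390],None,fx=4,fy=4,interpolation=2)
cv2.imwrite('pics/g2.png',np.hstack([a,b]))
```

```text
[554.55233765 102.24453733  60.96539646] [-0.28576256  0.03612043 -1.58136245] [554.23546209 102.22650892  61.        ]
```

View pics/g2.png

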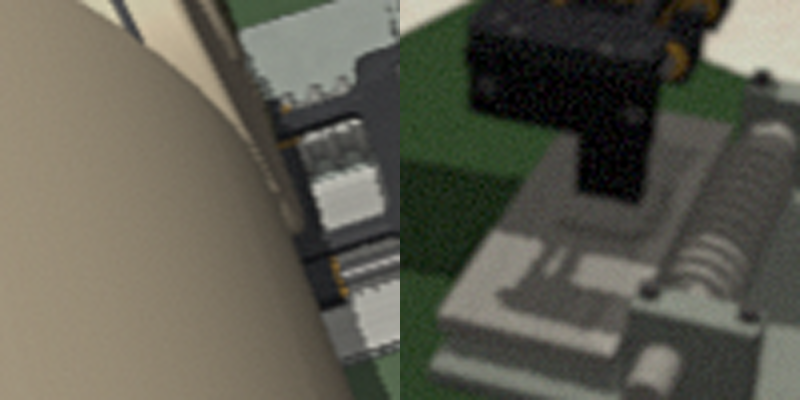

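The leaf hovers just above the ledge ahead of the screw, clear of everything. I lower the last 4 mm.

move_arm(deltas=[[[0,0,0.001],[0,0,0],0.005],[[0,0,0.002],[0,0,0],0.005],[[0,0,0.003],[0,0,0],0.005],[[0,0,0.0035],[0,0,0],0.005],[[0,0,0.004],[0,0,0],0.005],[[0,0,0.004],[0,0,0],0.005],[[0,0,0.004],[0,0,0],0.005],[[0,0,0.004],[0,0,0],0.005]])

```text
time_s: 7.3
eef_pos: [554.6, 102.2, 57.1]
orientation: [3.095, 0.539, 0.0]
force: [-0.4, 0.1, -1.8]
opening: 11.7
grasp_force: 25.0
```

move_arm(deltas=[[[0,0,0.0002],[0,0,0],0.005],[[0,0,0.0004],[0,0,0],0.005],[[0,0,0.0006],[0,0,0],0.005],[[0,0,0.0008],[0,0,0],0.005],[[0,0,0.001],[0,0,0],0.005],[[0,0,0.001],[0,0,0],0.005],[[0,0,0.001],[0,0,0],0.005],[[0,0,0.001],[0,0,0],0.005]])

```text
time_s: 8.3
eef_pos: [554.6, 102.2, 56.2]
orientation: [3.095, 0.539, 0.0]
force: [-2.7, -0.7, 4.9]
opening: 11.8
grasp_force: 25.0
```

move_arm(deltas=[[[0,0,-0.0005],[0,0,0],0.005],[[0.001,0,-0.0005],[0,0,0],0.005],[[0.002,0,-0.0005],[0,0,0],0.005],[[0.003,0,-0.0005],[0,0,0],0.005],[[0.004,0,-0.0005],[0,0,0],0.005],[[0.005,0,-0.0005],[0,0,0],0.005],[[0.006,0,-0.0005],[0,0,0],0.005],[[0.007,0,-0.0005],[0,0,0],0.005]])

```text
time_s: 9.3
eef_pos: [561.2, 104.6, 56.5]
orientation: [3.095, 0.539, -0.0]
force: [-2.9, -0.9, 3.0]
opening: 11.9
grasp_force: 25.0
```

move_arm(deltas=[[[0.0005,0,0],[0,0,0],0.005],[[0.001,0,0],[0,0,0],0.005],[[0.0015,0,0],[0,0,0],0.005],[[0.002,0,0],[0,0,0],0.005],[[0.0025,0,0],[0,0,0],0.005],[[0.003,0,0],[0,0,0],0.005],[[0.0035,0,0],[0,0,0],0.005],[[0.004,0,0],[0,0,0],0.005]])

```text
time_s: 10.3
eef_pos: [564.9, 105.9, 56.5]
orientation: [3.095, 0.539, 0.0]
force: [-3.1, -1.3, 3.2]
opening: 11.8
grasp_force: 25.0
```

move_arm(deltas=[[[0.0004,0,0],[0,0,0],0.005],[[0.0008,0,0],[0,0,0],0.005],[[0.0012,0,0],[0,0,0],0.005],[[0.0016,0,0],[0,0,0],0.005],[[0.002,0,0],[0,0,0],0.005],[[0.002,0,0],[0,0,0],0.005],[[0.002,0,0],[0,0,0],0.005],[[0.002,0,0],[0,0,0],0.005]])

```text
time_s: 11.3
eef_pos: [566.2, 106.4, 56.4]
orientation: [3.095, 0.539, -0.002]
force: [-6.3, -2.0, 6.1]
opening: 12.1
grasp_force: 25.0
```

move_arm(deltas=[[[0,0.0003,0],[0,0,0],0.005],[[0,0.0006,0],[0,0,0],0.005],[[0,0.0009,0],[0,0,0],0.005],[[0,0.0012,0],[0,0,0],0.005],[[0,0.0015,0],[0,0,0],0.005],[[0,0.0015,0],[0,0,0],0.005],[[0,0.0015,0],[0,0,0],0.005],[[0,0.0015,0],[0,0,0],0.005]])

```text
time_s: 12.3
eef_pos: [566.4, 106.3, 56.5]
orientation: [-3.094, -0.541, 0.002]
force: [-8.0, 1.8, 5.6]
opening: 11.8
grasp_force: 25.0
```

```bash
cat >> h.py <<'E'
def rep():
    s=robot.get_state();a=np.radians(YAW);R=np.array([[np.cos(a),np.sin(a),0],[-np.sin(a),np.cos(a),0],[0,0,1]])
    p=R@(s['eef_pos']-O);print('t',s['time_s'],'teeth st',(p+[24,0,0]).round(2),'F st',(R@s['force']).round(2),'T',s['ft_torque'].round(3),'yaw',(2*np.degrees(np.arctan2(s['orientation'][1],s['orientation'][0]))%360).round(2))
E
python3 -c "
from h import *
rep()"
```

```text
t 12.3 teeth st [-15.23   0.7   56.45] F st [-6.96  4.38  5.58] T [0.24  1.716 0.027] yaw 19.84
```

move_arm(deltas=[[[0,-0.0005,0],[0,0,0],0.005],[[0,-0.001,0],[0,0,0],0.005],[[0,-0.0015,0],[0,0,0],0.005],[[0,-0.002,0],[0,0,0],0.005],[[0,-0.0025,0],[0,0,0],0.005],[[0,-0.003,0],[0,0,0],0.005],[[0,-0.003,0],[0,0,0],0.005],[[0,-0.003,0],[0,0,0],0.005]])

```text
time_s: 13.3
eef_pos: [566.3, 106.6, 56.5]
orientation: [3.094, 0.537, -0.001]
force: [-4.2, -4.6, 5.0]
opening: 11.7
grasp_force: 25.0
```

```bash
python3 -c "
from h import *
rep()"
```

```text
t 13.3 teeth st [-15.17   1.03  56.48] F st [-5.52 -2.95  5.03] T [-1.138  0.908 -0.031] yaw 19.71
```

move_arm(deltas=[[[0,0.0008,0],[0,0,0],0.005],[[0,0.0016,0],[0,0,0],0.005],[[0.0003,0.0016,0],[0,0,0],0.005],[[0.0006,0.0016,0],[0,0,0],0.005],[[0.0009,0.0016,0],[0,0,0],0.005],[[0.0012,0.0016,0],[0,0,0],0.005],[[0.0015,0.0016,0],[0,0,0],0.005],[[0.0015,0.0016,0],[0,0,0],0.005]])

```text
time_s: 14.3
eef_pos: [567.0, 106.6, 56.4]
orientation: [3.094, 0.539, -0.004]
force: [-9.9, -3.2, 8.2]
opening: 11.8
grasp_force: 25.0
```

Run:
```python
from h import *
rep()
t=grab('top','t3');s=grab('scene','s3')
a=cv2.resize(t['color'][140:200,130:230],None,fx=4,fy=4,interpolation=2);b=cv2.resize(s['color'][160:220,310:410],None,fx=4,fy=4,interpolation=2)
cv2.imwrite('pics/g3.png',np.hstack([a,b]))
```

```text
t 14.3 teeth st [-14.46   0.81  56.37] F st [-10.43   0.35   8.22] T [-0.631  2.196 -0.029] yaw 19.78
```

View pics/g3.png

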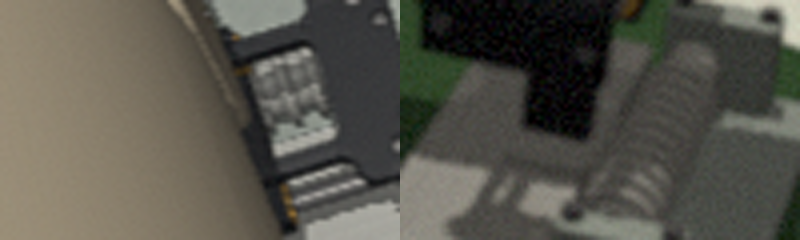

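move_arm(deltas=[[[-0.001,0,-0.0003],[0,0,0],0.005],[[-0.002,0,-0.0005],[0,0,0],0.005],[[-0.002,0.0005,-0.0005],[0,0,0],0.005],[[-0.002,0.001,-0.0005],[0,0,0],0.005],[[-0.002,0.0015,-0.0005],[0,0,0],0.005],[[-0.002,0.002,-0.0005],[0,0,0],0.005],[[-0.002,0.0025,-0.0005],[0,0,0],0.005],[[-0.002,0.0025,-0.0005],[0,0,0],0.005]])

```text
time_s: 15.4
eef_pos: [566.7, 104.7, 56.9]
orientation: [-3.094, -0.541, 0.001]
force: [-6.3, 1.7, 0.3]
opening: 11.7
grasp_force: 25.0
```

```bash
python3 -c "
from h import *
rep()"
```

```text
t 15.4 teeth st [-15.44  -0.88  56.87] F st [-5.4   3.71  0.35] T [0.407 1.267 0.034] yaw 19.82
```

move_arm(deltas=[[[0,0.0004,0],[0,0,0],0.005],[[0,0.0008,0],[0,0,0],0.005],[[0,0.0012,0],[0,0,0],0.005],[[0,0.0016,0],[0,0,0],0.005],[[0,0.002,0],[0,0,0],0.005],[[0,0.002,0],[0,0,0],0.005],[[0,0.002,0],[0,0,0],0.005],[[0,0.002,0],[0,0,0],0.005]])

```text
time_s: 16.4
eef_pos: [567.3, 102.9, 56.9]
orientation: [-3.094, -0.541, 0.001]
force: [-5.0, 1.8, 0.5]
opening: 11.5
grasp_force: 25.0
```

```bash
python3 -c "
from h import *
rep()"
```

```text
t 16.4 teeth st [-15.44  -2.78  56.87] F st [-4.07  3.39  0.5 ] T [0.393 1.243 0.061] yaw 19.83
```

Sliding freely along y with only friction, so the teeth ride on the crests. No groove between y −2.8 and 1. I feel back towards +y.

move_arm(deltas=[[[0,-0.0008,0],[0,0,0],0.005],[[0,-0.0016,0],[0,0,0],0.005],[[0,-0.0024,0],[0,0,0],0.005],[[0,-0.0032,0],[0,0,0],0.005],[[0,-0.004,0],[0,0,0],0.005],[[0,-0.0046,0],[0,0,0],0.005],[[0,-0.0052,0],[0,0,0],0.005],[[0,-0.0058,0],[0,0,0],0.005]])

```text
time_s: 17.4
eef_pos: [566.3, 106.1, 57.0]
orientation: [3.094, 0.537, 0.0]
force: [-2.6, -5.1, 0.3]
opening: 11.7
grasp_force: 25.0
```

```bash
python3 -c "
from h import *
rep()"
```

```text
t 17.4 teeth st [-15.37   0.53  56.97] F st [-4.21 -3.87  0.29] T [-1.028  0.718 -0.04 ] yaw 19.69
```

move_arm(deltas=[[[0,-0.0003,0],[0,0,0],0.005],[[0,-0.0006,0],[0,0,0],0.005],[[0,-0.0009,0],[0,0,0],0.005],[[0,-0.0012,0],[0,0,0],0.005],[[0,-0.0014,0],[0,0,0],0.005],[[0,-0.0014,0],[0,0,0],0.005],[[0,-0.0014,0],[0,0,0],0.005],[[0,-0.0014,0],[0,0,0],0.005]])

```text
time_s: 18.4
eef_pos: [565.5, 108.9, 57.1]
orientation: [-3.095, -0.539, -0.0]
force: [0.0, -0.3, -1.6]
opening: 12.0
grasp_force: 25.0
```

```bash
python3 -c "
from h import *
rep()"
```

```text
t 18.4 teeth st [-15.13   3.5   57.06] F st [-0.07 -0.26 -1.58] T [ 0.032 -0.005  0.052] yaw 19.77
```

Force fell to zero: the teeth dropped into the grooves at y ≈ 3.5. I advance.

move_arm(deltas=[[[0.0003,0,0.0002],[0,0,0],0.005],[[0.0006,0,0.0004],[0,0,0],0.005],[[0.0009,0,0.0004],[0,0,0],0.005],[[0.0012,0,0.0004],[0,0,0],0.005],[[0.0015,0,0.0004],[0,0,0],0.005],[[0.0018,0,0.0004],[0,0,0],0.005],[[0.002,0,0.0004],[0,0,0],0.005],[[0.002,0,0.0004],[0,0,0],0.005]])

```text
time_s: 19.4
eef_pos: [567.3, 109.5, 56.6]
orientation: [3.095, 0.539, 0.0]
force: [-2.8, -1.1, 2.3]
opening: 12.0
grasp_force: 25.0
```

```bash
python3 -c "
from h import *
rep()"
```

```text
t 19.4 teeth st [-13.21   3.43  56.64] F st [-2.98 -0.13  2.35] T [-0.215  0.434  0.02 ] yaw 19.77
```

move_arm(deltas=[[[0.0003,0,-0.0002],[0,0,0],0.005],[[0.0006,0,-0.0002],[0,0,0],0.005],[[0.0009,0,-0.0002],[0,0,0],0.005],[[0.0012,0,-0.0002],[0,0,0],0.005],[[0.0014,0,-0.0002],[0,0,0],0.005],[[0.0016,0,-0.0002],[0,0,0],0.005],[[0.0018,0,-0.0002],[0,0,0],0.005],[[0.0018,0,-0.0002],[0,0,0],0.005]])

```text
time_s: 20.4
eef_pos: [568.9, 110.1, 56.8]
orientation: [3.095, 0.539, -0.0]
force: [-2.3, -0.6, 1.0]
opening: 12.2
grasp_force: 25.0
```

```bash
python3 -c "
from h import *
rep()"
```

```text
t 20.4 teeth st [-11.52   3.44  56.79] F st [-2.41  0.21  1.  ] T [-0.153  0.48   0.02 ] yaw 19.77
```

move_arm(deltas=[[[0.0002,0,0],[0,0,0],0.005],[[0.0004,0,0],[0,0,0],0.005],[[0.0006,0,0],[0,0,0],0.005],[[0.0008,0,0],[0,0,0],0.005],[[0.001,0,0],[0,0,0],0.005],[[0.0012,0,0],[0,0,0],0.005],[[0.0012,0,0],[0,0,0],0.005],[[0.0012,0,0],[0,0,0],0.005]])

```text
time_s: 21.4
eef_pos: [569.8, 110.5, 56.8]
orientation: [3.095, 0.539, -0.001]
force: [-4.6, -2.6, 3.9]
opening: 11.7
grasp_force: 25.0
```

```bash
python3 -c "
from h import *
rep()"
```

```text
t 21.4 teeth st [-10.54   3.46  56.77] F st [-5.23 -0.93  3.91] T [-0.421  1.216  0.013] yaw 19.77
```

move_arm(deltas=[[[0,-0.0005,0],[0,0,0],0.005],[[0,-0.001,0],[0,0,0],0.005],[[0,-0.0015,0],[0,0,0],0.005],[[0,-0.002,0],[0,0,0],0.005],[[0,-0.002,0],[0,0,0],0.005],[[0,-0.002,0],[0,0,0],0.005],[[0,-0.002,0],[0,0,0],0.005],[[0,-0.002,0],[0,0,0],0.005]])

```text
time_s: 22.4
eef_pos: [569.7, 110.9, 56.8]
orientation: [3.093, 0.537, -0.0]
force: [-2.9, -6.1, 3.0]
opening: 11.9
grasp_force: 25.0
```

```bash
python3 -c "
from h import *
rep()"
```

```text
t 22.4 teeth st [-10.47   3.88  56.76] F st [-4.85 -4.77  3.04] T [-1.201e+00  7.850e-01 -1.000e-03] yaw 19.7
```

move_arm(deltas=[[[0,0.0005,0],[0,0,0],0.005],[[0,0.001,0],[0,0,0],0.005],[[0,0.0015,0],[0,0,0],0.005],[[0,0.002,0],[0,0,0],0.005],[[0,0.0025,0],[0,0,0],0.005],[[0,0.003,0],[0,0,0],0.005],[[0,0.0035,0],[0,0,0],0.005],[[0,0.0035,0],[0,0,0],0.005]])

```text
time_s: 23.4
eef_pos: [569.9, 110.5, 56.7]
orientation: [-3.093, -0.541, 0.001]
force: [-5.0, 2.4, 2.4]
opening: 12.0
grasp_force: 25.0
```

```bash
python3 -c "
from h import *
rep()"
```

```text
t 23.4 teeth st [-10.43   3.51  56.72] F st [-3.93  3.98  2.45] T [0.42  1.392 0.01 ] yaw 19.85
```

move_arm(deltas=[[[0,-0.0008,0],[0,0,0],0.005],[[0,-0.0016,0],[0,0,0],0.005],[[0.0003,-0.0016,0],[0,0,0],0.005],[[0.0006,-0.0016,0],[0,0,0],0.005],[[0.0009,-0.0016,0],[0,0,0],0.005],[[0.0012,-0.0016,0],[0,0,0],0.005],[[0.0012,-0.0016,0],[0,0,0],0.005],[[0.0012,-0.0016,0],[0,0,0],0.005]])

```text
time_s: 24.4
eef_pos: [570.4, 110.9, 56.7]
orientation: [3.094, 0.539, -0.003]
force: [-7.8, -2.1, 5.2]
opening: 11.6
grasp_force: 25.0
```

```bash
python3 -c "
from h import *
rep()"
```

```text
t 24.4 teeth st [-9.81  3.66 56.71] F st [-8.03  0.68  5.24] T [-0.612  1.812  0.046] yaw 19.78
```

move_arm(deltas=[[[-0.0004,0,0],[0,0,0],0.005],[[-0.0008,0,0],[0,0,0],0.005],[[-0.0011,0,0],[0,0,0],0.005],[[-0.0013,0,0],[0,0,0],0.005],[[-0.0013,0,0],[0,0,0],0.005],[[-0.0013,0,0],[0,0,0],0.005],[[-0.0013,0,0],[0,0,0],0.005],[[-0.0013,0,0],[0,0,0],0.005]], squeeze=4)

```text
time_s: 25.4
eef_pos: [570.1, 110.7, 56.9]
orientation: [-3.095, -0.54, -0.0]
force: [-1.1, 0.2, 0.1]
opening: 11.7
grasp_force: 4.0
```

```bash
python3 -c "
from h import *
rep()"
```

```text
t 25.4 teeth st [-10.22   3.62  56.85] F st [-1.01  0.53  0.09] T [0.045 0.389 0.025] yaw 19.78
```

move_arm(deltas=[[[0,0,0],[0,0,0],0.012],[[0,0,0],[0,0,0],0.013],[[0,0,0],[0,0,0],0.015],[[0,0,0],[0,0,0],0.02],[[0,0,0],[0,0,0],0.03],[[0,0,0],[0,0,0],0.03],[[0,0,0],[0,0,0],0.03],[[0,0,0],[0,0,0],0.03]])

```text
time_s: 26.4
eef_pos: [570.0, 110.6, 56.8]
orientation: [3.095, 0.54, 0.0]
force: [0.6, 0.5, -0.0]
opening: 29.7
grasp_force: 0.0
```

move_arm(deltas=[[[0,0,-0.005],[0,0,0],0.03],[[0,0,-0.02],[0,0,0],0.03],[[0,0,-0.045],[0,0,0],0.03],[[0,0,-0.05],[0,0,0],0.015],[[0,0,-0.05],[0,0,0],0],[[0,0,-0.05],[0,0,0],0],[[0,0,-0.05],[0,0,0],0],[[0,0,-0.05],[0,0,0],0]])

```text
time_s: 27.4
eef_pos: [569.8, 110.6, 106.4]
orientation: [3.095, 0.539, -0.001]
force: [0.5, 0.3, 0.1]
opening: 0.9
grasp_force: 0.0
```

Run:
```python
from h import *
rep()
t=grab('top','t4');s=grab('scene','s4')
g=lambda i:np.clip(i.astype(float)*1.8,0,255).astype(np.uint8)
a=cv2.resize(g(t['color'][140:200,140:220]),None,fx=5,fy=5,interpolation=2);b=cv2.resize(g(s['color'][150:210,315:395]),None,fx=5,fy=5,interpolation=2)
cv2.imwrite('pics/g4.png',np.hstack([a,b]))
```

```text
t 27.4 teeth st [-10.51   3.59 106.44] F st [0.59 0.12 0.14] T [ 0.017 -0.015 -0.002] yaw 19.78
```

View pics/g4.png

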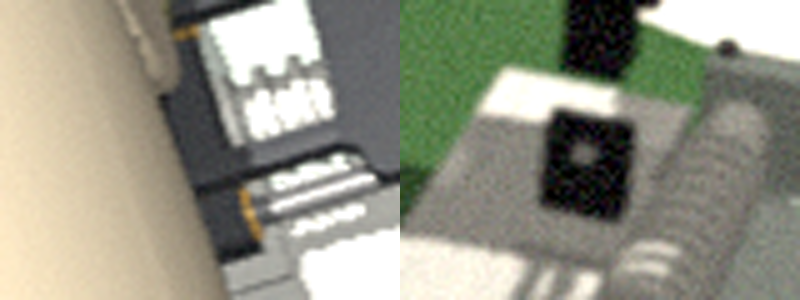

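Pictures are used up (10). The last one shows the leaf upright in place on the ledge against the screw, with the gripper free above it. Next is the light press with closed fingertips.

move_arm(deltas=[[[0,0,0.006],[0,0,0],0],[[0,0,0.012],[0,0,0],0],[[0,0,0.015],[0,0,0],0],[[0,0,0.017],[0,0,0],0],[[0,0,0.018],[0,0,0],0],[[0,0,0.019],[0,0,0],0],[[0,0,0.0195],[0,0,0],0],[[0,0,0.0195],[0,0,0],0]])

```text
time_s: 28.5
eef_pos: [570.0, 110.6, 87.4]
orientation: [3.095, 0.539, 0.0]
force: [0.0, -0.0, -0.1]
opening: 0.5
grasp_force: 0.0
```

move_arm(deltas=[[[0,0,0.0002],[0,0,0],0],[[0,0,0.0004],[0,0,0],0],[[0,0,0.0006],[0,0,0],0],[[0,0,0.0008],[0,0,0],0],[[0,0,0.001],[0,0,0],0],[[0,0,0.001],[0,0,0],0],[[0,0,0.001],[0,0,0],0],[[0,0,0.001],[0,0,0],0]])

```text
time_s: 29.5
eef_pos: [570.0, 110.6, 86.3]
orientation: [3.095, 0.539, 0.0]
force: [0.3, -0.4, -0.1]
opening: 0.6
grasp_force: 0.0
```

move_arm(deltas=[[[0,0,0.0002],[0,0,0],0],[[0,0,0.0004],[0,0,0],0],[[0,0,0.0006],[0,0,0],0],[[0,0,0.0008],[0,0,0],0],[[0,0,0.0008],[0,0,0],0],[[0,0,0.0008],[0,0,0],0],[[0,0,0.0008],[0,0,0],0],[[0,0,0.0008],[0,0,0],0]])

```text
time_s: 30.5
eef_pos: [570.1, 110.6, 85.8]
orientation: [3.095, 0.539, 0.0]
force: [-1.7, -1.2, 4.7]
opening: 0.2
grasp_force: 2.5
```

move_arm(deltas=[[[0,0,0.0001],[0,0,0],0],[[0,0,0.0002],[0,0,0],0],[[0,0,0.0003],[0,0,0],0],[[0,0,0.0004],[0,0,0],0],[[0,0,0.0004],[0,0,0],0],[[0,0,0.0004],[0,0,0],0],[[0,0,0.0004],[0,0,0],0],[[0,0,0.0004],[0,0,0],0]])

```text
time_s: 31.5
eef_pos: [570.1, 110.7, 85.6]
orientation: [3.095, 0.539, 0.001]
force: [-3.4, -1.5, 7.5]
opening: 0.6
grasp_force: 3.4
```

```bash
python3 -c "
from h import *
rep()"
```

```text
t 31.5 teeth st [-10.17   3.56  85.56] F st [-3.72 -0.24  7.49] T [-0.214  0.589  0.023] yaw 19.77
```

move_arm(deltas=[[[0,0,-0.0005],[0,0,0],0],[[0,0,-0.001],[0,0,0],0],[[0,0,-0.003],[0,0,0],0],[[0,0,-0.012],[0,0,0],0],[[0,0,-0.04],[0,0,0],0],[[0,0,-0.08],[0,0,0],0],[[0,0,-0.1],[0,0,0],0],[[0,0,-0.1],[0,0,0],0]])

```text
time_s: 32.5
eef_pos: [570.7, 110.8, 186.4]
orientation: [3.095, 0.539, 0.004]
force: [-0.4, 0.2, -0.2]
opening: 0.7
grasp_force: 0.0
```

move_arm(deltas=[[[-0.02,0.02,0],[0,0,0],0],[[-0.04,0.06,0],[0,0,0],0],[[-0.05,0.11,0],[0,0,0],0],[[-0.06,0.16,0],[0,0,0],0],[[-0.06,0.21,0],[0,0,0],0],[[-0.06,0.25,0],[0,0,0],0],[[-0.06,0.28,0],[0,0,0],0],[[-0.06,0.28,0],[0,0,0],0]])

```text
time_s: 33.5
eef_pos: [607.5, -176.1, 182.7]
orientation: [-3.096, -0.533, 0.005]
force: [-0.6, -0.6, 0.2]
opening: 0.4
grasp_force: 0.0
```

Run:
```python
from h import *
rep()
t=grab('top','t5');g=t['color'].astype(np.float32).sum(2)
# profiles along stand x at z=36 (plate top) for several y ; columns x=-50..-8
xs=np.arange(-48,-5.9,1.5);print('x',xs.astype(int))
for y in np.arange(-27,34,3):
    p=proj(t,[st(x,y,36) for x in xs]).astype(np.float32)
    print(int(y),cv2.remap(g,p[:,:1].copy(),p[:,1:].copy(),cv2.INTER_LINEAR).ravel().astype(int))
```

```text
t 33.5 teeth st [ -72.19 -278.87  182.72] F st [-0.72 -0.33  0.23] T [ 0.021 -0.029  0.029] yaw 19.55
x [-48 -46 -45 -43 -42 -40 -39 -37 -36 -34 -33 -31 -30 -28 -27 -25 -24 -22
 -21 -19 -18 -16 -15 -13 -12 -10  -9  -7  -6]
-27 [572 557 581 594 578 578 581 579 557 575 569 577 587 595 592 573 553 552
 487 469 474 415 272 227 266 332 390 432 458]
-24 [520 528 521 511 520 541 509 529 509 508 509 508 498 503 553 508 471 480
 493 499 487 361 266 242 267 300 323 347 375]
-21 [615 618 618 602 598 607 614 617 616 610 606 596 595 594 594 592 598 602
 601 595 540 399 296 338 391 413 444 478 493]
-18 [612 612 609 600 594 602 607 610 607 606 601 590 589 589 591 590 590 597
 599 593 585 513 464 405 316 318 347 394 421]
-15 [610 608 612 597 596 600 603 608 610 603 596 588 589 593 593 583 590 593
 590 588 595 613 607 587 446 360 387 435 462]
-12 [610 601 600 600 595 591 604 613 606 593 587 586 590 579 570 573 589 595
 598 593 568 478 387 362 380 302 319 352 376]
-9 [559 549 553 552 543 543 556 565 548 542 543 540 534 538 538 532 578 597
 597 588 545 365 303 331 387 415 439 465 466]
-6 [559 560 561 5
[... 986 characters left out ...]
 607 601 597 594 590 593 598 593 576 580 592
 593 587 564 507 424 408 370 348 375 414 448]
21 [599 598 595 590 584 587 593 599 595 591 595 586 592 592 588 578 577 585
 588 587 593 603 586 546 435 347 388 428 457]
24 [598 596 594 589 585 588 590 601 591 594 592 587 589 595 586 574 577 585
 588 589 575 464 360 345 321 306 325 369 379]
27 [600 596 592 589 583 587 593 595 592 590 595 589 591 592 585 577 577 586
 592 589 534 406 306 346 386 417 446 454 445]
30 [586 586 589 586 580 584 593 587 582 583 582 586 600 601 590 582 590 571
 526 525 533 394 293 279 320 385 429 459 476]
33 [578 585 587 582 577 584 589 579 573 580 573 583 602 604 593 586 580 528
 396 335 351 347 244 227 271 340 395 432 456]
```

```bash
python3 -c "
from plant import robot
print(robot.close_job())"
```

```text
the job is handed in; nothing more can be done
None
```

The coarse leaf is seated in the thread about 3 mm from mid-thread by camera and arm readings, with all four teeth in. I let it go, pressed its grip block at 7.5 N, and handed the job in at about 34 s with the robot clear; contact readings peaked near 10 N in x (8 N in z), and the final edge-to-crest contact rests on force and pixel readings because all 10 pictures were used.

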